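# Lock a grinding jar and charge it with milling balls

### The job

Lock the grinding jar down first: push the hairpin clip over the upright pin beside the jar until its legs snap past the pin and the pin sits fully home against the clip's stop, with the clip lying flat on the plate; push firmly but do not ram it. Then pick up the grey pouring cup, pour all eight milling balls into the jar, and stand the empty cup upright back on the bench, leaving the other things on the bench where they are.

Things in the scene. Friction and masses are not known exactly. Their poses are not given: they have to be found in the camera images.
- jar_mouth (a point): Centre of the jar's open mouth, at rim height 86 mm above the bench. The jar is a plain steel cylinder, outer diameter 92 mm, inner diameter 82 mm, inner floor 64 mm below the rim; it is fixed upright on the station plate. Axes as for station.
- station: Fixed aluminium plate, 160 mm (its x) by 220 mm (its y), 16 mm thick; origin at the centre of its underside on the bench, z up. The jar's axis stands at (0, +50 mm), the pin's at (+45 mm, -75 mm) on it. A thin steel strap, almost flush, joins jar and pin.
- pin: Origin: foot of the fixed upright dark steel pin, on the plate's top face (16 mm above the bench). Shank diameter 12 mm, free height 26 mm below a head of diameter 18 mm whose top is 31 mm above the plate. The pin does not move.
- clip: Loose hairpin spring clip, 66 g, flat on the plate, open end roughly towards the pin. Origin on its underside, on its centre line; x along the legs to the open end, z up. A black grip block (x -12 to +8 mm, 24 mm wide, 36 mm tall) carries two sprung steel legs, 14 mm tall, inner faces 14 mm apart, that swing outward about x = 8 mm. Pin fully home: its axis at x = 32 mm, y = 0.
- clip_grip (a point): Centre of the clip's grip block, half-way up it (18 mm above its underside), at clip x = -2 mm; 24 mm wide along clip y, faces flat. Axes as the clip's.
- clip_throat (a point): Midway between the two rounded bumps on the clip's legs (clip x = 46 mm), where the gap is only 7 mm; beyond them the legs flare out to tips 29 mm apart inside at x = 62 mm. The pin first meets the bumps with its axis at x = 53 mm and has snapped past at x = 39 mm. That takes about 5 to 20 N of push, then the push falls off.
- clip_stop (a point): End of the clip's steel stop tongue (clip x = 26 mm), between the legs; the pin's surface touches it when fully home and the push then rises sharply. More than 45 N between clip and pin is ramming.
- cup: Loose grey plastic pouring cup, about 0.12 kg (varies) plus 0.10 kg of balls; origin on its underside, z up, y towards its pouring lip. Two parallel flat sides 58 mm apart outside (along x), walls 3 mm, 45 mm tall; upright back wall at y = -28 mm; floor to y = +24 mm, then a front wall sloping outward 35 degrees from upright up to the lip.
- cup_mid (a point): Middle of the cup's flat-sided part, half-way up: cup frame (0, 4, 22.5 mm). It can be grasped here across the flat sides (along cup x). Axes as the cup's.
- cup_lip (a point): Middle of the inner edge of the pouring lip: cup frame (0, 55.6, 45 mm); 52 mm wide inside, side cheeks rise 9 mm above it. The front wall is level when the cup is tipped 55 degrees towards its lip; balls roll out beyond that, all of them by about 80 degrees.
- ball0_center (a point): Centre of one of the eight white ceramic milling balls, diameter 16 mm, 13 g, lying in the cup at the start.
- ball1_center (a point): Centre of one of the eight white ceramic milling balls, diameter 16 mm, 13 g, lying in the cup at the start.
- ball2_center (a point): Centre of one of the eight white ceramic milling balls, diameter 16 mm, 13 g, lying in the cup at the start.
- ball3_center (a point): Centre of one of the eight white ceramic milling balls, diameter 16 mm, 13 g, lying in the cup at the start.
- ball4_center (a point): Centre of one of the eight white ceramic milling balls, diameter 16 mm, 13 g, lying in the cup at the start.
- ball5_center (a point): Centre of one of the eight white ceramic milling balls, diameter 16 mm, 13 g, lying in the cup at the start.
- ball6_center (a point): Centre of one of the eight white ceramic milling balls, diameter 16 mm, 13 g, lying in the cup at the start.
- ball7_center (a point): Centre of one of the eight white ceramic milling balls, diameter 16 mm, 13 g, lying in the cup at the start.
- beaker: Bystander: empty clear beaker, diameter 64 mm, 75 mm tall, origin under its centre; it stands near the cup, on either side of it.
- bottle: Bystander: amber bottle, diameter 60 mm, 130 mm tall, origin under its centre.
- pipette: Bystander: black pipette lying on the bench, 228 mm long, up to 29 mm high, origin on the bench near its middle, x along it.
- spatula: Bystander: steel spatula, 180 mm long, lying on the bench.

How it is judged:
By the outcome, as a careful person would: the job done as asked, in the order asked, and still so for the second after the job is handed in, with the robot touching nothing.
It also fails if it takes over 58 s, if anything falls off the work surface, if the arm or the gripper's body presses on something with over 40 N, if the wrist force passes 120 N, or if a joint passes its speed limit or range.

### The arm

A 7-joint arm with a two-finger parallel gripper is mounted at the origin on the work surface. World frame = base frame: x ahead of the robot, y to its left, z up, the work surface at z = 0. Lengths are in m, angles in rad, forces in N, time in s.
With the tool pointing down it reaches from about 0.425 to 0.925 m from the base axis. Payload 6.8 kg.
Tool frame: the origin (TCP) lies at the very end of the fingers, on their centre line; the grasp point (between the pads) lies 19 mm behind it; z points along the fingers, y is the line along which they close (so a half turn about z gives the same grasp; the last joint's range is limited). The gripper opens to 85 mm and grips with 20 to 120 N. Pads are 22 mm wide; open, the fingers measure 114 mm over their backs; the gripper's body (76 mm by 85 mm) begins 54 mm behind the grasp point. The pads swing forward as they close: fully open they stand 13 mm farther back than shut.
Start: joints at [-1.394, 0.477, 0.022, 1.555, -0.011, 1.109, -0.083], TCP at [0.19, 0.648, 0.231] pointing down, gripper open.
Joint ranges: [-2.96, 2.96], [-0.34, 2.1], [-1.41, 1.46], [0.24, 2.44], [-1.37, 4.51], [0.17, 1.92], [-2.96, 2.96]. Speed limits (rad/s): [2.39, 2.39, 3.14, 3.14, 3.14, 3.14, 3.14].

### API

Orientations are given as a rotation vector (axis times angle).
In Python, from bench import r gives the robot as it stands.
- The arm moves only by the shell command python3 -m jog 'ROWS' [FORCE]. ROWS is JSON, a list of rows, each an object of numbers: "fingers": the finger opening in m, from 0 to 0.0854; "x", "y", "z": the shift along the tool's x, y, z in m; "rx", "ry", "rz": the turn, a rotation vector about the tool's x, y, z in degrees. In form: [{"fingers": .., "x": .., "y": .., "z": .., "rx": .., "ry": .., "rz": ..}, ...]. A call has 1 to 8 rows; each row shifts and turns the commanded pose from where the row before left it, along the tool's axes as they then stand; what a row does not reach is not made up. A row lasts 1/8 s, in which the tool goes at most 62.5 mm and 10.7 degrees, less where a joint would pass 70% of its speed; a pose out of reach is approached as far as the arm can. A call is refused whole if a number of a shift passes 0.0625 or a number of a turn 10.7, either way. A call with a gripper value outside its range is refused whole. The fingers move at their own pace and stop on an object; FORCE is the grip in N (left out, the last holds). Time passes only in rows, so rows that do not move let the fingers close. It gives the time, the measured TCP pose, the force, the opening and the grip force at its end, in the units of the state.
- r.get_obs(): the state, without advancing time (a new reading comes with each control period).
- r.grab_frame(name): name is "scene" or "side" or "wrist"; returns (picture, depth): 420x560x3 uint8, red, green, blue; 420x560 float32, m along the optical axis (not along the pixel's ray), 0 where there is no reading.
- r.get_calibration(name): a dict with "mtx" (3x3 intrinsics, pixels), "extrinsics" (4x4, takes a point from camera to world coordinates). Camera axes: x right, y down, z forward; pixel columns grow to the right and rows downward; lengths in m; the calibration is good to about 2 mm. A picture is of the moment at which its call begins: read the wrist's pose just before it. get_calibration takes no time and is no camera call; for the wrist camera it gives the pose at the moment of the call.
- r.hand_in(): hands the job in; it is judged then, once.
Trained networks look in the newest picture that a camera, given by its name, has taken for a name from the list of things; names that differ only in an ending like _2 or _b are one class to them, and where a whole thing is asked for, a point or a joint stands for the part that bears it (a point fixed in the world has none). Each returns a list of dicts, best first, with "score" (0 to 1); they miss things now and then, are a little off and sometimes report something else, mostly with a low value. They report only what shows in the picture. A call takes as long as a camera call.
- r.search_frame(target, camera): "xyz" ([x, y, z] in m, in world coordinates, good to about 4 mm: the middle of the surface that is visible of it).
- r.landmark_of(target, camera): "xyz" ([x, y, z] in m, in world coordinates, good to about 4 mm: a listed point, or the origin of a listed thing).
The state is a dict: "clock": time; "joints": joint angles; "qvel": joint speeds; "tau": joint torques, N m; "tcp_pos": TCP position; "orientation": TCP orientation; "contact_force": force on the tool from outside, world axes, zero at the start; "moment": the same for the moment, N m; "grip_width": finger opening in m; "gripper_force": force on a finger pad.
Only numpy, scipy, OpenCV 4.12 (cv2) and the standard library are available. Lean on these libraries where they do the work, as an engineer would, in place of code of your own. Each camera call takes 0.05 s, during which the arm holds its last target. There are 200 camera calls.

## Working session

There is one attempt and no reset: what is moved stays moved. The work goes in short steps, Python scripts to look and compute and a shell command to move; the robot and the scene stay as the last step left them, time stands still between calls to the robot, and variables do not carry over. Pictures are saved under pics/ and viewed, at most 12 in all, crops included, and the job is handed in when it is done.

```bash
ls; mkdir -p pics
cat > h.py <<'E'
import numpy as np, cv2
from bench import r
from scipy.spatial.transform import Rotation as R
np.set_printoptions(precision=4,suppress=True)
def snap(c,n):
    im,d=r.grab_frame(c); cv2.imwrite(f'pics/{n}.png',im[...,::-1]); return im,d
def pts(c,d):
    K=r.get_calibration(c); m=K['mtx'];E=K['extrinsics']
    v,u=np.mgrid[:d.shape[0],:d.shape[1]]
    P=np.stack([(u-m[0,2])/m[0,0]*d,(v-m[1,2])/m[1,1]*d,d],-1)
    return P@E[:3,:3].T+E[:3,3]
def st():
    o=r.get_obs(); print(o['clock'],o['tcp_pos'],np.array(R.from_rotvec(o['orientation']).as_matrix()).tolist(),o['contact_force'],o['grip_width'],o['gripper_force']); return o
E
python3 - <<'E'
from h import *
st()
im,d=snap('scene','s0')
K=r.get_calibration('scene');m=np.array(K['mtx']);E=np.linalg.inv(K['extrinsics'])
for t in ['station','jar_mouth','pin','clip','clip_grip','clip_throat','clip_stop','cup','cup_mid','cup_lip','beaker','bottle','pipette','spatula']:
    for q in r.landmark_of(t,'scene')[:1]:
        p=np.array(q['xyz']);c=E[:3,:3]@p+E[:3,3];uv=m@c/c[2]
        print(t,p,round(q['score'],2),uv[:2].round())
E
```

```text
pics
0.0 [0.1895 0.6472 0.2303] [[-0.9597195197844354, 0.2809595957846526, -0.0003858513410043632], [0.2809598359781768, 0.9597179536466917, -0.0017378191281939965], [-0.00011794850040368343, -0.0017762276686630937, -0.9999984155504548]] [ 0.2419 -0.236   0.1508] 0.08509396441177379 0.0
station [ 0.5854  0.1063 -0.0005] 0.77 [317. 227.]
jar_mouth [0.5805 0.1572 0.0917] 0.73 [336. 192.]
pin [0.6289 0.0319 0.018 ] 0.53 [301. 244.]
clip [0.547  0.0263 0.015 ] 0.79 [282. 225.]
clip_grip [0.5443 0.0264 0.0332] 0.53 [282. 219.]
clip_throat [0.5918 0.0235 0.0238] 0.7 [290. 234.]
clip_stop [0.5738 0.0254 0.0255] 0.66 [287. 228.]
cup [ 0.5025 -0.3565 -0.0004] 0.97 [124. 275.]
cup_mid [ 0.5027 -0.3529  0.023 ] 0.75 [123. 268.]
cup_lip [ 0.5045 -0.3003  0.0436] 0.85 [145. 254.]
beaker [ 0.5238 -0.1815  0.0003] 0.67 [201. 253.]
bottle [ 0.7591 -0.1133  0.0028] 0.6 [274. 315.]
pipette [ 0.3682 -0.051  -0.002 ] 0.74 [225. 198.]
spatula [ 0.4171  0.352  -0.0015] 0.97 [355. 165.]
```

View pics/s0.png

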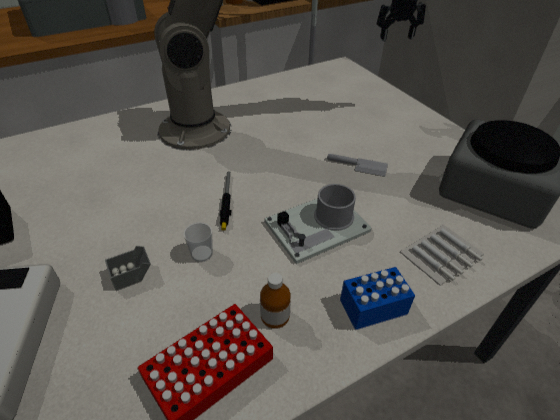

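The scene picture shows the clip's block at about (283,218), the pin at (301,240), the jar at (336,205) and the cup at (128,268) with its lip towards the beaker at (200,243). The network's points agree with these. I'll move above the clip next.

```bash
python3 -m jog '[{"x":-0.042,"y":-0.041},{"x":-0.042,"y":-0.041},{"x":-0.042,"y":-0.041},{"x":-0.042,"y":-0.041},{"x":-0.042,"y":-0.041},{"x":-0.042,"y":-0.041},{"x":-0.042,"y":-0.041},{"x":-0.042,"y":-0.041}]' && python3 -m jog '[{"x":-0.042,"y":-0.041},{"x":-0.042,"y":-0.041},{"x":-0.042,"y":-0.041},{"x":-0.042,"y":-0.041},{"rz":-8},{"rz":-8},{}]'
python3 - <<'E'
from h import *
st()
im,d=snap('wrist','w0')
K=r.get_calibration('wrist');m=np.array(K['mtx']);E=np.linalg.inv(K['extrinsics'])
print(K['extrinsics'])
for t in ['station','jar_mouth','pin','clip','clip_grip','clip_throat','clip_stop']:
    for q in r.landmark_of(t,'wrist')[:1]:
        p=np.array(q['xyz']);c=E[:3,:3]@p+E[:3,3];uv=m@c/c[2]
        print(t,p,round(q['score'],2),uv[:2].round())
E
```

```text
0.75 [0.1897 0.6478 0.2314] [[-0.9597145788276533, 0.280976737738547, 5.955187071097787e-06], [0.2809767367156866, 0.959714573039387, 0.00010826094117169608], [2.470352625761962e-05, 0.00010557287258984813, -0.9999999941220523]] [-0.0165 -0.441  -0.8936] 0.08527618285906081 0.0
[[ 0.2805  0.9256  0.254   0.1257]
 [ 0.9598 -0.2708 -0.0733  0.6674]
 [ 0.0009  0.2643 -0.9644  0.3737]
 [ 0.      0.      0.      1.    ]]validation failed for argument at $[0]...
```

```bash
python3 -m jog '[{"fingers":0.085,"x":-0.042,"y":-0.041,"z":0,"rx":0,"ry":0,"rz":0}]'
```

```text
clock: 1.27
tcp_pos: [0.2148, 0.5994, 0.2308]
orientation: [-0.435, -3.109, -0.003]
contact_force: [0.9, 0.0, 0.3]
grip_width: 0.0849
gripper_force: 0.0
```

Every row needs all its keys.

```bash
python3 -m jog '[{"fingers":0.085,"x":-0.042,"y":-0.041,"z":0,"rx":0,"ry":0,"rz":0},{"fingers":0.085,"x":-0.042,"y":-0.041,"z":0,"rx":0,"ry":0,"rz":0},{"fingers":0.085,"x":-0.042,"y":-0.041,"z":0,"rx":0,"ry":0,"rz":0},{"fingers":0.085,"x":-0.042,"y":-0.041,"z":0,"rx":0,"ry":0,"rz":0},{"fingers":0.085,"x":-0.042,"y":-0.041,"z":0,"rx":0,"ry":0,"rz":0},{"fingers":0.085,"x":-0.042,"y":-0.041,"z":0,"rx":0,"ry":0,"rz":0},{"fingers":0.085,"x":-0.042,"y":-0.041,"z":0,"rx":0,"ry":0,"rz":0},{"fingers":0.085,"x":-0.042,"y":-0.041,"z":0,"rx":0,"ry":0,"rz":0}]' && python3 -m jog '[{"fingers":0.085,"x":-0.042,"y":-0.041,"z":0,"rx":0,"ry":0,"rz":0},{"fingers":0.085,"x":-0.042,"y":-0.041,"z":0,"rx":0,"ry":0,"rz":0},{"fingers":0.085,"x":-0.042,"y":-0.041,"z":0,"rx":0,"ry":0,"rz":0},{"fingers":0.085,"x":0,"y":0,"z":0,"rx":0,"ry":0,"rz":-8},{"fingers":0.085,"x":0,"y":0,"z":0,"rx":0,"ry":0,"rz":-8},{"fingers":0.085,"x":0,"y":0,"z":0,"rx":0,"ry":0,"rz":0}]'
python3 - <<'E'
from h import *
st()
im,d=snap('wrist','w0')
K=r.get_calibration('wrist');m=np.array(K['mtx']);E=np.linalg.inv(K['extrinsics'])
print(K['extrinsics'])
for t in ['station','jar_mouth','pin','clip','clip_grip','clip_throat','clip_stop']:
    for q in r.landmark_of(t,'wrist')[:1]:
        p=np.array(q['xyz']);c=E[:3,:3]@p+E[:3,3];uv=m@c/c[2]
        print(t,p,round(q['score'],2),uv[:2].round())
E
```

```text
clock: 2.28
tcp_pos: [0.4496, 0.1859, 0.2317]
orientation: [0.445, 3.109, 0.001]
contact_force: [0.7, -0.2, -0.4]
grip_width: 0.085
gripper_force: 0.0
clock: 3.02
tcp_pos: [0.5352, 0.0339, 0.2314]
orientation: [0.011, 3.141, 0.0]
contact_force: [0.6, -0.3, -0.1]
grip_width: 0.085
gripper_force: 0.0
3.025 [0.5352 0.0339 0.2314] [[-0.9999747722023116, 0.007101466902209044, 0.00015532794943307765], [0.007101502437964414, 0.9999747576924221, 0.00022943649556513463], [-0.00015369469291778794, 0.0002305337691992252, -0.9999999616160606]] [ 0.6418 -0.315  -0.074 ] 0.08502403526635738 0.0
[[ 0.008   0.9643  0.2647  0.4685]
 [ 1.     -0.0079 -0.0011  0.0353]
 [ 0.001   0.2647 -0.9643  0.3737]
 [ 0.      0.      0.      1.    ]]
station [ 0.5793  0.1072 -0.0013] 0.91 [343. 218.]
jar_mouth [0.5816 0.1561 0.091 ] 0.66 [410. 247.]
pin [0.6276 0.0324 0.0164] 0.52 [284. 260.]
clip [0.5483 0.0262 0.0158] 0.75 [279. 198.]
clip_grip [0.5443 0.0268 0.0381] 0.64 [279. 198.]
clip_throat [0.5958 0.0275 0.0241] 0.78 [280. 238.]
clip_stop [0.575  0.0251 0.0251] 0.7 [278. 221.]
```

View pics/w0.png

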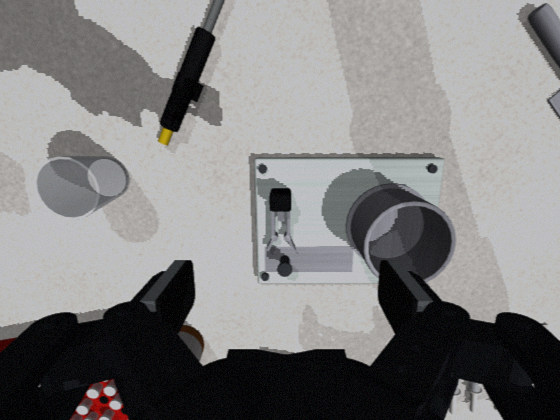

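The wrist picture shows the block at (281,198), the legs opening downward to about (281,245), the pin head at (285,268) and the jar at (410,245). Next I'll refine the block, legs and pin from depth.

Run:
```python
from h import *
im,d=snap('wrist','w1')
P=pts('wrist',d)
g=im.max(-1)
def reg(n,u0,u1,v0,v1,z0,z1,gm=256):
    s=np.s_[v0:v1,u0:u1]; p=P[s].reshape(-1,3); k=(p[:,2]>z0)&(p[:,2]<z1)&(g[s].ravel()<gm)&(d[s].ravel()>0)
    p=p[k]; print(n,len(p),np.median(p,0),p.min(0),p.max(0)); return p
b=reg('block',262,300,180,222,.046,.060)
reg('pinhead',274,300,250,285,.042,.055)
l=reg('legs',262,300,215,258,.024,.036)
reg('plate',300,340,165,180,.005,.03)
print(cv2.minAreaRect((b[:,:2]*1000).astype(np.float32)))
for x in np.arange(.565,.62,.006):
    q=l[abs(l[:,0]-x)<.003]
    if len(q): print(round(x,3),len(q),q[:,1].min(),q[:,1].max(),(q[:,1].min()+q[:,1].max())/2)
c=im[175:285,240:330]; cv2.imwrite('pics/w1c.png',cv2.resize(c[...,::-1],None,fx=5,fy=5,interpolation=cv2.INTER_CUBIC))
```

```text
block 408 [0.5451 0.0288 0.0514] [0.5356 0.0169 0.0469] [0.5559 0.0405 0.0534]
pinhead 180 [0.6259 0.0324 0.0467] [0.6179 0.0242 0.0432] [0.635  0.0417 0.0484]
legs 334 [0.5876 0.0315 0.0296] [0.5654 0.0119 0.0241] [0.6206 0.0457 0.0319]
plate 599 [0.5182 0.0737 0.0157] [0.5099 0.0514 0.014 ] [0.5266 0.0972 0.0178]
((545.7745361328125, 28.718505859375), (20.29242515563965, 23.660194396972656), 0.04460651054978371)
0.565 30 0.018843319363641614 0.03966765526451623 0.029255487314078923
0.571 64 0.01872635698993609 0.0396802715508478 0.029203314270391946
0.577 33 0.018635999815198995 0.03965503203774984 0.029145515926474415
0.583 32 0.018501955682979375 0.03964275344322621 0.02907235456310279
0.589 45 0.01841782308117491 0.039629843317510495 0.0290238331993427
0.595 67 0.017032392756229822 0.04083803619004663 0.028935214473138227
0.601 31 0.0144108703776001 0.04325492994780112 0.02883290016270061
0.607 31 0.01185557587637109 0.045700513583900794 0.02877804473013594
0.619 1 0.033537246040741334 0.033537246040741334 0.033537246040741334
```

View pics/w1c.png

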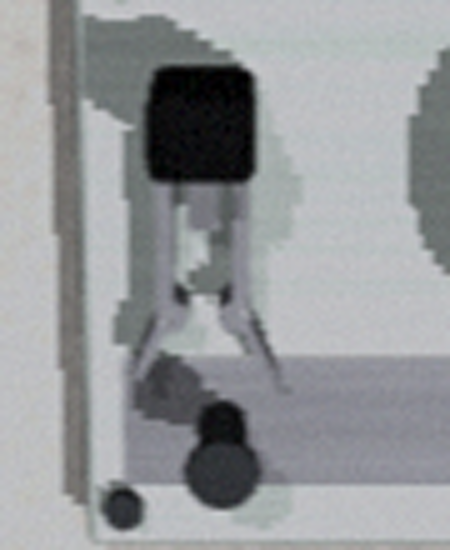

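```bash
python3 -m jog '[{"fingers":0.085,"x":-0.0085,"y":-0.005,"z":0.05,"rx":0,"ry":0,"rz":0},{"fingers":0.06,"x":0,"y":0,"z":0.055,"rx":0,"ry":0,"rz":0},{"fingers":0.06,"x":0,"y":0,"z":0.05,"rx":0,"ry":0,"rz":0},{"fingers":0.06,"x":0,"y":0,"z":0.035,"rx":0,"ry":0,"rz":0},{"fingers":0.06,"x":0,"y":0,"z":0.016,"rx":0,"ry":0,"rz":0},{"fingers":0.06,"x":0,"y":0,"z":0,"rx":0,"ry":0,"rz":0}]' 60; python3 -m jog '[{"fingers":0.02,"x":0,"y":0,"z":0,"rx":0,"ry":0,"rz":0},{"fingers":0.02,"x":0,"y":0,"z":0,"rx":0,"ry":0,"rz":0},{"fingers":0.02,"x":0,"y":0,"z":0,"rx":0,"ry":0,"rz":0},{"fingers":0.02,"x":0,"y":0,"z":0,"rx":0,"ry":0,"rz":0}]' 60
```

```text
clock: 4.22
tcp_pos: [0.5433, 0.0289, 0.0249]
orientation: [-0.009, -3.14, 0.0]
contact_force: [0.2, 0.6, -0.1]
grip_width: 0.0599
gripper_force: 0.0
clock: 4.72
tcp_pos: [0.5448, 0.0291, 0.0269]
orientation: [0.009, 3.139, 0.001]
contact_force: [-0.7, 0.1, 5.6]
grip_width: 0.0226
gripper_force: 59.1
```

```bash
cat > m.py <<'E'
from h import *
import sys
st()
im,d=snap('wrist',sys.argv[1])
P=pts('wrist',d)
p=P.reshape(-1,3); ok=(d.ravel()>0)
s=ok&(abs(p[:,0]-.6265)<.014)&(abs(p[:,1]-.033)<.014)&(p[:,2]>.044)&(p[:,2]<.051)
q=p[s]; print('pin',len(q),q.min(0),q.max(0),(q.min(0)+q.max(0))/2)
s=ok&(p[:,0]>.555)&(p[:,0]<.63)&(abs(p[:,1]-.031)<.024)&(p[:,2]>.026)&(p[:,2]<.035)
l=p[s]
for x in np.arange(.555,.63,.006):
    q=l[abs(l[:,0]-x)<.003]
    if len(q): print(round(x,3),len(q),q[:,1].min(),q[:,1].max(),(q[:,1].min()+q[:,1].max())/2,q[:,2].mean())
cv2.imwrite(f'pics/{sys.argv[1]}.png',im[...,::-1])
E
python3 m.py w2
```

```text
4.725 [0.5448 0.0291 0.0269] [[-0.999979369942034, 0.0057782636402766785, 0.0028055943462749824], [0.005780198193344437, 0.9999830620063169, 0.0006819159154467401], [-0.0028016065351957166, 0.0006981187388534725, -0.999995831806837]] [-0.7387  0.1316  5.6065] 0.022570901894139194 59.14870619773865Traceback (most recent call last):
  File "m.py", line 8, in <module>
    q=p[s]; print('pin',len(q),q.min(0),q.max(0),(q.min(0)+q.max(0))/2)
                               ~~~~~^^^
    return umr_minimum(a, axis, None, out, keepdims, initial, where)
ValueError: zero-size array to reduction operation minimum which has no identity
```

View pics/w2.png

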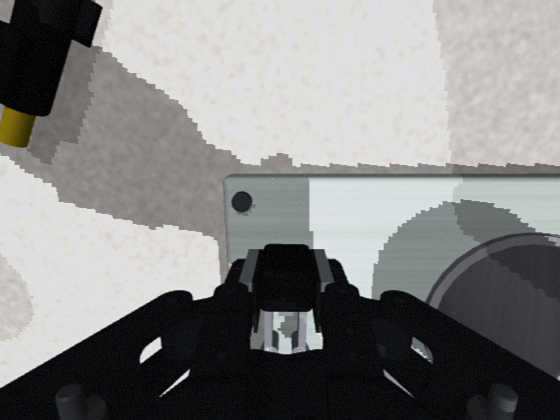

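The picture at (290,275) shows the block clamped between the pads, with the pin hidden behind the gripper. I'll align in y and advance towards the bumps.

```bash
python3 -m jog '[{"fingers":0.02,"x":-0.008,"y":0.004,"z":0,"rx":0,"ry":0,"rz":0},{"fingers":0.02,"x":-0.008,"y":0,"z":0,"rx":0,"ry":0,"rz":0},{"fingers":0.02,"x":-0.004,"y":0,"z":0,"rx":0,"ry":0,"rz":0},{"fingers":0.02,"x":0,"y":0,"z":0,"rx":0,"ry":0,"rz":0}]' 80
python3 - <<'E'
from h import *
for c in ['side','scene']:
    im,d=snap(c,'p_'+c)
    for t in ['clip_throat','clip_stop','clip_grip','pin']:
        for q in r.landmark_of(t,c)[:1]: print(c,t,np.array(q['xyz']),round(q['score'],2))
    K=r.get_calibration(c);m=np.array(K['mtx']);E=np.linalg.inv(K['extrinsics'])
    x=E[:3,:3]@np.array([.6,.03,.03])+E[:3,3]; u,v=((m@x)/x[2])[:2].astype(int); print(u,v)
    k=im[max(v-35,0):v+35,max(u-45,0):u+45]; cv2.imwrite(f'pics/p_{c}c.png',cv2.resize(k[...,::-1],None,fx=8,fy=8,interpolation=cv2.INTER_CUBIC))
E
```

```text
clock: 5.28
tcp_pos: [0.563, 0.0328, 0.0269]
orientation: [-0.009, -3.141, -0.001]
contact_force: [-6.3, -0.2, 12.7]
grip_width: 0.0225
gripper_force: 78.3
side clip_stop [0.5923 0.0298 0.0252] 0.62
side clip_grip [0.5622 0.0347 0.0332] 0.4
side pin [0.6258 0.0259 0.0162] 0.55
258 232
scene clip_grip [0.5622 0.0325 0.0328] 0.58
scene pin [0.6257 0.0341 0.0163] 0.44
294 233
```

View pics/p_sidec.png

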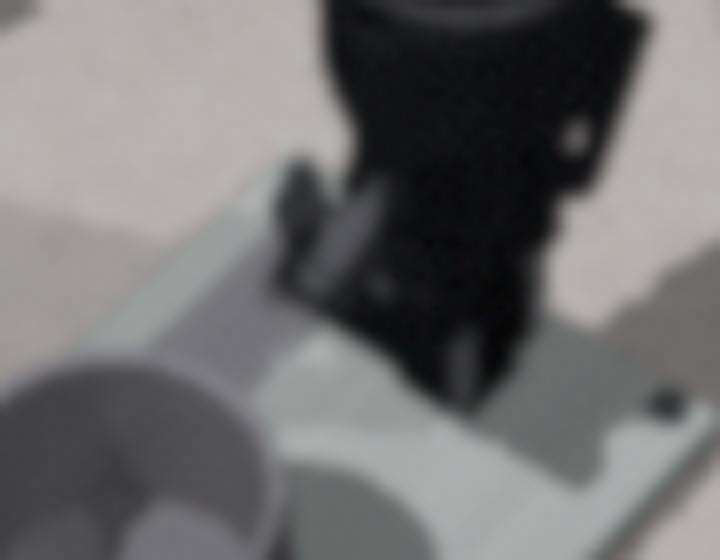

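The side crop shows the pin at about (300,210) with the legs just reaching it, and the clip flat on the plate. I'll ease the downward load, then advance.

```bash
python3 -m jog '[{"fingers":0.02,"x":-0.002,"y":0,"z":-0.001,"rx":0,"ry":0,"rz":0},{"fingers":0.02,"x":-0.002,"y":0,"z":0,"rx":0,"ry":0,"rz":0},{"fingers":0.02,"x":0,"y":0,"z":0,"rx":0,"ry":0,"rz":0}]' 80;  python3 -m jog '[{"fingers":0.02,"x":-0.003,"y":0,"z":0,"rx":0,"ry":0,"rz":0},{"fingers":0.02,"x":0,"y":0,"z":0,"rx":0,"ry":0,"rz":0}]' 80
```

```text
clock: 6.15
tcp_pos: [0.568, 0.033, 0.027]
orientation: [0.009, 3.141, 0.001]
contact_force: [-3.0, -0.1, 7.2]
grip_width: 0.0229
gripper_force: 79.2
clock: 6.4
tcp_pos: [0.5702, 0.0329, 0.027]
orientation: [-0.009, -3.14, -0.001]
contact_force: [-4.3, -0.5, 9.1]
grip_width: 0.0222
gripper_force: 79.4
```

```bash
for i in 1 2 3; do python3 -m jog '[{"fingers":0.02,"x":-0.002,"y":0,"z":0,"rx":0,"ry":0,"rz":0},{"fingers":0.02,"x":-0.002,"y":0,"z":0,"rx":0,"ry":0,"rz":0}]' 80 | grep -E "tcp|cont"; done
```

```text
tcp_pos: [0.5715, 0.0328, 0.027]
contact_force: [-14.1, 0.5, 20.6]
tcp_pos: [0.574, 0.0327, 0.027]
contact_force: [-17.7, -0.0, 24.6]
tcp_pos: [0.5807, 0.0325, 0.027]
contact_force: [-4.5, -0.3, 8.8]
```

```bash
for i in 1 2 3; do python3 -m jog '[{"fingers":0.02,"x":-0.0015,"y":0,"z":0,"rx":0,"ry":0,"rz":0},{"fingers":0.02,"x":-0.0015,"y":0,"z":0,"rx":0,"ry":0,"rz":0}]' 80 | grep -E "tcp|cont"; done
```

```text
tcp_pos: [0.5847, 0.0325, 0.027]
contact_force: [-7.0, -0.3, 10.7]
tcp_pos: [0.5877, 0.0327, 0.027]
contact_force: [-6.3, -1.2, 10.7]
tcp_pos: [0.5907, 0.0327, 0.027]
contact_force: [-7.3, 0.5, 10.2]
```

```bash
for i in 1 2 3; do python3 -m jog '[{"fingers":0.02,"x":-0.001,"y":0,"z":0,"rx":0,"ry":0,"rz":0},{"fingers":0.02,"x":0,"y":0,"z":0,"rx":0,"ry":0,"rz":0}]' 80 | grep -E "tcp|cont"; done
```

```text
tcp_pos: [0.5916, 0.0327, 0.027]
contact_force: [-7.0, -0.5, 10.2]
tcp_pos: [0.5917, 0.0327, 0.027]
contact_force: [-9.2, -0.1, 14.5]
tcp_pos: [0.5917, 0.0327, 0.027]
contact_force: [-12.6, 0.7, 18.2]
```

The clip has reached the stop: motion halts at x = 0.5917 (0.5916 predicted) and the force is rising. I'll give one firmer nudge, then ease off and release.

```bash
python3 -m jog '[{"fingers":0.02,"x":-0.0015,"y":0,"z":0,"rx":0,"ry":0,"rz":0},{"fingers":0.02,"x":0,"y":0,"z":0,"rx":0,"ry":0,"rz":0}]' 80 | grep -E "tcp|cont"; python3 -m jog '[{"fingers":0.02,"x":0.002,"y":0,"z":0,"rx":0,"ry":0,"rz":0},{"fingers":0.06,"x":0,"y":0,"z":0,"rx":0,"ry":0,"rz":0},{"fingers":0.06,"x":0,"y":0,"z":0,"rx":0,"ry":0,"rz":0},{"fingers":0.06,"x":0,"y":0,"z":-0.04,"rx":0,"ry":0,"rz":0},{"fingers":0.085,"x":0.03,"y":-0.03,"z":-0.05,"rx":0,"ry":0,"rz":0},{"fingers":0.085,"x":0.04,"y":-0.04,"z":-0.03,"rx":0,"ry":0,"rz":0},{"fingers":0.085,"x":0,"y":0,"z":0,"rx":0,"ry":0,"rz":0}]' 80
python3 - <<'E'
from h import *
st()
im,d=snap('wrist','w3')
for t in ['clip','clip_stop','pin','clip_grip']:
    for q in r.landmark_of(t,'wrist')[:1]: print(t,np.array(q['xyz']),round(q['score'],2))
P=pts('wrist',d); p=P.reshape(-1,3); ok=d.ravel()>0
for n,cx,cy,z0,z1,h in [('pin',.6265,.0329,.043,.05,.013),('block',.5925,.0327,.0505,.056,.016)]:
    s=ok&(abs(p[:,0]-cx)<h)&(abs(p[:,1]-cy)<h)&(p[:,2]>z0)&(p[:,2]<z1); q=p[s]
    if len(q): print(n,len(q),q.min(0),q.max(0),q.mean(0))
K=r.get_calibration('wrist');m=np.array(K['mtx']);E=np.linalg.inv(K['extrinsics'])
x=E[:3,:3]@np.array([.61,.033,.03])+E[:3,3]; u,v=((m@x)/x[2])[:2].astype(int); print(u,v)
k=im[max(v-60,0):v+60,max(u-70,0):u+70]; cv2.imwrite('pics/w3c.png',cv2.resize(k[...,::-1],None,fx=5,fy=5,interpolation=cv2.INTER_CUBIC))
E
```

```text
tcp_pos: [0.5918, 0.0327, 0.027]
contact_force: [-17.8, 0.7, 21.2]
clock: 9.78
tcp_pos: [0.5251, -0.0384, 0.1455]
orientation: [0.018, 3.139, -0.001]
contact_force: [1.4, 1.0, -0.5]
grip_width: 0.0852
gripper_force: 0.0
9.775 [ 0.5251 -0.0384  0.1455] [[-0.9999276962574022, 0.011646173724650431, 0.002994811336183469], [0.01164496781275545, 0.999932106945695, -0.0004197901650598116], [-0.0029994969584849753, -0.00038488533104464044, -0.9999954274301845]] [ 1.3706  0.9707 -0.544 ] 0.08519171999392941 0.0
clip [0.5947 0.0322 0.0177] 0.64
clip_stop [0.6219 0.0283 0.0222] 0.94
pin [0.6271 0.03   0.0172] 0.98
clip_grip [0.5917 0.0343 0.0382] 0.67
pin 197 [0.618  0.0306 0.043 ] [0.6351 0.0459 0.0453] [0.6268 0.0381 0.0437]
357 296
```

View pics/w3c.png

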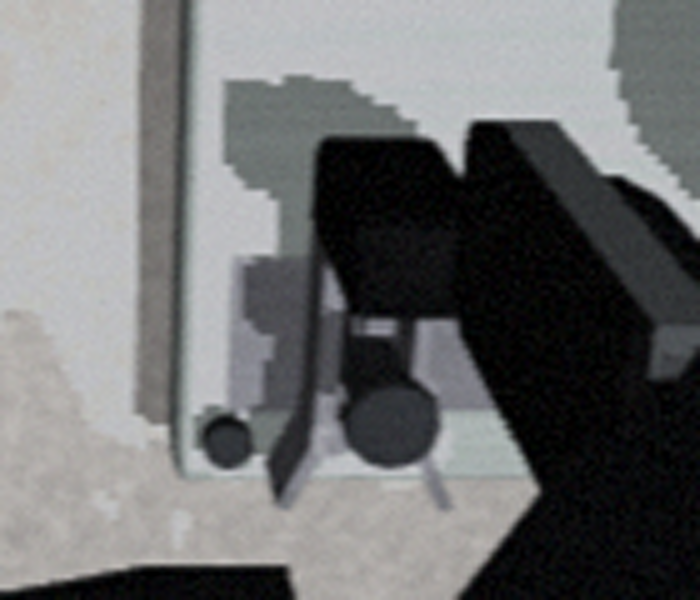

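The crop shows the pin head at (390,425) close to the block, inside the legs with the bumps behind it, so the clip is home. The network puts the clip origin at x = 0.5947 (0.5945 expected). Before choosing the pour direction I'll check the arm's kinematics against an xArm7 model.

```bash
cat > k.py <<'E'
from h import *
def DH(a,al,d,t):
    ca,sa,ct,s=np.cos(al),np.sin(al),np.cos(t),np.sin(t)
    return np.array([[ct,-s,0,a],[s*ca,ct*ca,-sa,-d*sa],[s*sa,ct*sa,ca,d*ca],[0,0,0,1]])
h=np.pi/2
def fk(q,L=.172):
    T=np.eye(4)
    for (a,al,d),t in zip([(0,0,.267),(0,-h,0),(0,h,.293),(.0525,h,0),(.0775,h,.3425),(0,h,0),(.076,-h,.097)],q): T=T@DH(a,al,d,t)
    return T@DH(0,0,L,0)
E
python3 - <<'E'
from k import *
q0=[-1.394,.477,.022,1.555,-.011,1.109,-.083]
T=fk(q0);print(T, np.hypot(T[0,3],T[1,3]),np.arctan2(T[1,3],T[0,3]), 'want',np.hypot(.19,.648),np.arctan2(.648,.19))
o=r.get_obs();q=o['joints'];print(q);T=fk(q);p=o['tcp_pos'];print(T,np.hypot(T[0,3],T[1,3]),np.arctan2(T[1,3],T[0,3]),'want',np.hypot(p[0],p[1]),np.arctan2(p[1],p[0]),p)
E
```

```text
[[ 0.2806 -0.9598 -0.0058  0.1136]
 [-0.9593 -0.2807  0.0303 -0.5761]
 [-0.0307 -0.003  -0.9995  0.1383]
 [ 0.      0.      0.      1.    ]] 0.5872177038718963 -1.3761177280761518 want 0.6752806823832591 1.2855805860362959
[-0.3197  0.3557  0.3252  2.0083 -0.1555  0.8016  1.6622]
[[-0.0879 -0.6419  0.7617  0.7335]
 [-0.9958  0.0769 -0.0501 -0.0601]
 [-0.0264 -0.7629 -0.646   0.5188]
 [ 0.      0.      0.      1.    ]] 0.7359324097917875 -0.0817231619394233 want 0.5276228391700305 -0.0633900565356146 [ 0.5266 -0.0334  0.1425]
```

```bash
cat > log.py <<'E'
import json
from bench import r
o=r.get_obs(); open('log.jsonl','a').write(json.dumps([list(map(float,o[k])) for k in('joints','tcp_pos','orientation')])+'\n')
E
python3 log.py; python3 -m jog '[{"fingers":0.085,"x":0.0045,"y":-0.044,"z":-0.018,"rx":0,"ry":0,"rz":0},{"fingers":0.085,"x":0.0045,"y":-0.044,"z":-0.018,"rx":0,"ry":0,"rz":0},{"fingers":0.085,"x":0.0045,"y":-0.044,"z":-0.018,"rx":0,"ry":0,"rz":0},{"fingers":0.085,"x":0.0045,"y":-0.044,"z":-0.018,"rx":0,"ry":0,"rz":0},{"fingers":0.085,"x":0.0045,"y":-0.044,"z":-0.018,"rx":0,"ry":0,"rz":0},{"fingers":0.085,"x":0.0045,"y":-0.044,"z":-0.018,"rx":0,"ry":0,"rz":0}]' >/dev/null; python3 log.py; python3 -m jog '[{"fingers":0.085,"x":0,"y":0,"z":0,"rx":0,"ry":0,"rz":10},{"fingers":0.085,"x":0,"y":0,"z":0,"rx":0,"ry":0,"rz":10},{"fingers":0.085,"x":0,"y":0,"z":0,"rx":0,"ry":0,"rz":10},{"fingers":0.085,"x":0,"y":0,"z":0,"rx":0,"ry":0,"rz":10},{"fingers":0.085,"x":0,"y":0,"z":0,"rx":0,"ry":0,"rz":10}]'>/dev/null;  python3 log.py; python3 -m jog '[{"fingers":0.085,"x":0,"y":0,"z":0,"rx":0,"ry":0,"rz":10},{"fingers":0.085,"x":0,"y":0,"z":0,"rx":0,"ry":0,"rz":10},{"fingers":0.085,"x":0,"y":0,"z":0,"rx":0,"ry":0,"rz":10},{"fingers":0.085,"x":0,"y":0,"z":0,"rx":0,"ry":0,"rz":10},{"fingers":0.085,"x":0,"y":0,"z":0,"rx":0,"ry":0,"rz":0}]'; python3 log.py; cat log.jsonl
cat > fit.py <<'E'
from h import *
import json
from scipy.optimize import least_squares
D=[json.loads(l) for l in open('log.jsonl')]
D.append([[-1.394,.477,.022,1.555,-.011,1.109,-.083],[.1897,.6478,.2314],list(R.from_matrix([[-.95971,.28098,0],[.28098,.95971,0],[0,0,-1]]).as_rotvec())])
h=np.pi/2
RP=[np.pi,h,-h,h,-h,h,-h]
def fk(q,p):
    M=np.eye(3); x=np.zeros(3)
    off=[(0,0,p[0]),(0,p[6],0),(0,-p[1]/2,p[7]),(0,0,-p[1]/2),(0,-p[2]/2,p[8]),(0,0,-p[2]/2),(0,-p[3],p[9])]
    for o,a,t in zip(off,RP,q):
        x=x+M@np.array(o); M=M@R.from_euler('x',a).as_matrix()@R.from_euler('z',t).as_matrix()
    x=x+M@np.array([0,0,p[4]]); M=M@R.from_euler('x',np.pi).as_matrix()@R.from_euler('z',p[5]).as_matrix()
    return x,M
def res(p):
    o=[]
    for q,x,w in D:
        X,M=fk(q,p); o+=list((X-x)*10)+list((R.from_matrix(M).inv()*R.from_rotvec(w)).as_rotvec())
    return np.array(o+[.01*v for v in p[6:]])
if __name__=='__main__':
    best=min((least_squares(res,[.3,.45,.35,.1,-.2,a,0,0,0,0]) for a in(0,h,-h,3)),key=lambda s:s.cost)
    print(best.cost,best.x); print(res(best.x)[:-4].reshape(-1,6)); np.save('p.npy',best.x)
E
python3 fit.py
```

```text
clock: 12.02
tcp_pos: [0.4984, -0.2976, 0.2503]
orientation: [-2.223, -2.218, 0.003]
contact_force: [0.3, 0.3, 0.1]
grip_width: 0.0848
gripper_force: 0.0
[[-0.31973195926960923, 0.3557497205461521, 0.32518103867922493, 2.008325023545114, -0.15554622919186883, 0.8015811875767834, 1.6621634250407318], [0.5265631208626792, -0.033423646736993426, 0.1424924013440723], [-0.0058701385384209185, -3.1408172954810523, -2.9222262897663047e-05]]
[[0.07513001336627222, 0.3214906482027178, 0.4524395180601536, 1.7875389333561764, -0.157698380374915, 1.0695063906631785, 2.1507920602283868], [0.49821686367022805, -0.2989872514402929, 0.2508852417314227], [-0.005760252943018827, -3.1403438619375685, -0.00033515039558999]]
[[-0.061369739805522155, 0.34554577734021225, 0.6304991313214473, 1.7974393605838148, -0.2281500581774471, 1.0735989529000916, 1.3397112861436276], [0.4984927302645486, -0.29757773504294005, 0.2502317439647698], [-1.3404445064732422, -2.839731664882561, 0.0012227988520675365]]
[[-0.17299241065929277, 0.37905230073614676, 0.7880784291999616, 1.8038138627571583, -0.2996240474980144, 1.0842901543716932, 0.7198690878594087], [0.4983864205546346, -0.29757316710483145, 0.2502983202499323], [-2.2232548596081854, -2.218358601588647, 0.002698243293597208]]
1.4191940561841464e-06 [ 0.2335  0.5415  0.4724  2.9847  2.7114  1.5709  0.0153 -0.0153 -0.0318
  0.0001]
[[-0.0005 -0.0006  0.     -0.     -0.     -0.0001]
 [-0.0005 -0.0001 -0.0003 -0.     -0.     -0.0001]
 [ 0.0001 -0.     -0.     -0.      0.     -0.0001]
 [ 0.0006  0.0001  0.0002 -0.      0.     -0.0001]
 [-0.0004  0.0005  0.      0.0007  0.0002  0.0005]]
```

Run:
```python
from h import *
st()
im,d=snap('wrist','c0')
K=r.get_calibration('wrist');m=np.array(K['mtx']);E=np.linalg.inv(K['extrinsics'])
for t in ['cup','cup_mid','cup_lip','beaker']:
    for q in r.landmark_of(t,'wrist')[:1]:
        p=np.array(q['xyz']);c=E[:3,:3]@p+E[:3,3];uv=m@c/c[2]
        print(t,p,round(q['score'],2),uv[:2].round())
P=pts('wrist',d);p=P.reshape(-1,3)
s=(d.ravel()>0)&(abs(p[:,0]-.5)<.05)&(p[:,1]<-.28)&(p[:,1]>-.42)&(p[:,2]>.038)&(p[:,2]<.062)
q=p[s];print(q.min(0),q.max(0),cv2.minAreaRect((q[:,:2]*1000).astype(np.float32)))
```

```text
12.025 [ 0.4984 -0.2976  0.2503] [[0.0022041776861065608, 0.9999958628856325, -0.0018481916424801467], [0.9999974000069003, -0.0022052537233713545, -0.0005803752706429208], [-0.0005844486010651333, -0.0018469075869735104, -0.9999981236743386]] [0.2998 0.2635 0.1268] 0.08482588042709684 0.0
cup [ 0.5046 -0.353  -0.0016] 0.76 [291. 223.]
cup_mid [ 0.5018 -0.3518  0.025 ] 0.9 [289. 229.]
cup_lip [ 0.5045 -0.3013  0.0435] 0.84 [291. 192.]
beaker [ 0.5271 -0.1753 -0.0013] 0.98 [310.  80.]
[ 0.477  -0.3838  0.038 ] [ 0.5359 -0.2979  0.0546] ((506.5069885253906, -340.82965087890625), (86.2123031616211, 57.579463958740234), 89.02569580078125)
```

View pics/c0.png

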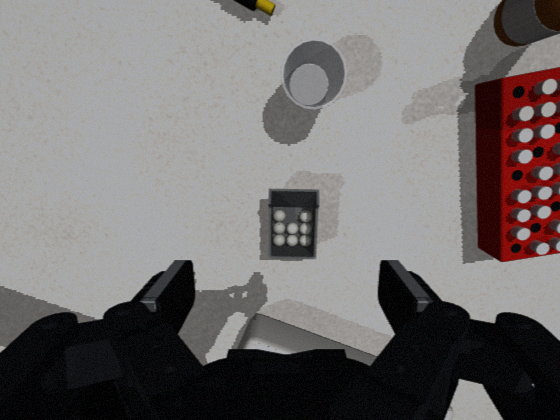

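The picture shows the cup at (293,225), lip up-image towards the beaker at (314,75), with eight balls inside. The Gen3-style fit is good to 0.1 mm, so I can check which pour poses the arm can reach.

```bash
cat > ik.py <<'E'
from fit import *
p=np.load('p.npy')
lo=np.array([-2.96,-.34,-1.41,.24,-1.37,.17,-2.96]);hi=np.array([2.96,2.1,1.46,2.44,4.51,1.92,2.96])
def solve(X,M,q0,w=1e-3):
    f=lambda q:np.concatenate([(fk(q,p)[0]-X)*10,(R.from_matrix(fk(q,p)[1]).inv()*R.from_matrix(M)).as_rotvec(),w*(q-q0)])
    s=least_squares(f,np.clip(q0,lo+.01,hi-.01),bounds=(lo,hi),max_nfev=60); e=f(s.x)[:6]; return s.x,np.abs(e).max()
jar=np.array([.5812,.1565])   # centre
def pose(phi,th,s,lipz=.098,back=.012):
    """cup y azimuth phi, tilt th, s=+1 tool x along +cup y"""
    y=np.array([np.cos(phi),np.sin(phi),0]); z=np.array([0,0,1.]); x=np.cross(y,z)
    T=R.from_rotvec(-x*th).as_matrix() ; C=T@np.stack([x,y,z],1)
    lip=np.array([*(jar-back*y[:2]),lipz])
    X=lip+C@(np.array([0,4,8])-np.array([0,55.6,45]))/1000
    return X,np.stack([s*C[:,1],s*C[:,0],-C[:,2]],1)
E
python3 - <<'E'
from ik import *
rng=np.random.default_rng(0)
X,M=pose(np.pi/2,0,1);print(M)
for s in(1,-1):
  for a in range(0,360,30):
    best=(9,None)
    for k in range(12):
        q,e=solve(*pose(np.radians(a),np.radians(85),s),rng.uniform(lo,hi))
        if e<best[0]: best=(e,q)
        if e<2e-3: break
    print(s,a,round(best[0],4),best[1])
E
```

```text
[[ 0.  1. -0.]
 [ 1. -0. -0.]
 [ 0.  0. -1.]]
1 0 0.2314 [ 0.2772  1.1359 -0.8851  1.3445 -0.1001  1.92   -2.4265]
1 30 0.2323 [-0.9984  1.2281  0.9912  1.4356 -0.0867  1.92   -0.718 ]
1 60 0.0 [-0.8623  1.091   0.5416  1.4413  0.3818  1.92   -0.8841]
1 90 0.0 [-1.2498  1.2239  0.9599  1.6887  0.3969  1.3414 -0.6101]
1 120 0.0 [-0.7259  0.8172 -0.0182  1.9164  1.3445  1.5869 -1.1753]
1 150 0.0 [-1.53    1.2948  1.1107  2.2255  1.7955  0.4564 -1.8088]
1 180 0.0 [-0.7577  0.7445  0.224   2.365   2.5616  1.3627 -1.6729]
1 210 0.0002 [ 0.8011  1.4548 -1.4032  2.2914  3.2007  0.9548 -0.1861]
1 240 0.0 [-0.3274  0.7884  0.3251  2.1977  4.087   1.5635 -1.8512]
1 270 0.0 [ 0.6959  1.0925 -0.9734  1.8702 -0.9566  0.8411 -2.2976]
1 300 0.0 [-0.0991  0.9165  0.0828  1.6503 -1.1504  1.7969 -2.0617]
1 330 0.0 [ 0.3656  1.2157 -0.9241  1.3671 -0.3153  1.7965 -2.5976]
-1 0 0.2314 [ 0.2772  1.1359 -0.8851  1.3445 -0.1002  1.92    0.7151]
-1 30 0.2323 [-0.9984  1.2281  0.9912  1.4356 -0.0867  1.92    2.4235]
-1 60 0.0 [-0.9115  1.1232  0.6344  1.4455  0.3385  1.8916  2.3177]
-1 90 0.0 [-0.9173  0.96    0.3769  1.6645  0.783   1.6375  2.1754]
-1 120 0.0 [-0.8281  0.8239  0.1159  1.9239  1.2958  1.5009  1.9775]
-1 150 0.0 [-0.2043  0.8465 -0.6403  2.1432  2.0484  1.7999  1.9966]
-1 180 0.0 [-0.5026  0.7163 -0.0746  2.3484  2.5756  1.4434  1.6545]
-1 210 0.0 [-1.1179  1.338   1.1176  2.3998  3.1448  1.7285  0.5   ]
-1 240 0.0 [-0.6216  0.9441  0.7122  2.2153  3.9607  1.8349  1.1191]
-1 270 0.0 [ 0.8034  1.2479 -1.1777  1.8639 -0.6647  0.7029  0.6178]
-1 300 0.0001 [ 0.6649  1.3299 -1.2103  1.5899 -0.2758  1.2479  0.345 ]
-1 330 0.0 [ 0.0849  1.0368 -0.3797  1.3925 -0.6062  1.92    0.8884]
```

```bash
python3 -m jog '[{"fingers":0.085,"x":-0.0275,"y":0.004,"z":0.05,"rx":0,"ry":0,"rz":0},{"fingers":0.085,"x":-0.027,"y":0.003,"z":0.05,"rx":0,"ry":0,"rz":0},{"fingers":0.085,"x":0,"y":0,"z":0.05,"rx":0,"ry":0,"rz":0},{"fingers":0.085,"x":0,"y":0,"z":0.045,"rx":0,"ry":0,"rz":0},{"fingers":0.085,"x":0,"y":0,"z":0.03,"rx":0,"ry":0,"rz":0},{"fingers":0.085,"x":0,"y":0,"z":0.016,"rx":0,"ry":0,"rz":0},{"fingers":0.085,"x":0,"y":0,"z":0,"rx":0,"ry":0,"rz":0}]' 40; python3 -m jog '[{"fingers":0.05,"x":0,"y":0,"z":0,"rx":0,"ry":0,"rz":0},{"fingers":0.05,"x":0,"y":0,"z":0,"rx":0,"ry":0,"rz":0},{"fingers":0.05,"x":0,"y":0,"z":0,"rx":0,"ry":0,"rz":0},{"fingers":0.05,"x":0,"y":0,"z":0,"rx":0,"ry":0,"rz":0}]' 40
```

```text
clock: 13.15
tcp_pos: [0.504, -0.3528, 0.0097]
orientation: [-2.226, -2.215, 0.0]
contact_force: [0.2, -0.1, 0.6]
grip_width: 0.0847
gripper_force: 0.0
clock: 13.65
tcp_pos: [0.5053, -0.3537, 0.0119]
orientation: [2.226, 2.214, 0.001]
contact_force: [0.2, -0.2, 5.7]
grip_width: 0.0575
gripper_force: 43.6
```

```bash
python3 -m jog '[{"fingers":0.05,"x":0,"y":0,"z":-0.02,"rx":0,"ry":0,"rz":0},{"fingers":0.05,"x":0,"y":0,"z":-0.04,"rx":0,"ry":0,"rz":0},{"fingers":0.05,"x":0,"y":0,"z":-0.05,"rx":0,"ry":0,"rz":0},{"fingers":0.05,"x":0.01,"y":0,"z":-0.045,"rx":0,"ry":0,"rz":0},{"fingers":0.05,"x":0.025,"y":0.005,"z":0,"rx":0,"ry":0,"rz":0},{"fingers":0.05,"x":0.04,"y":0.009,"z":0,"rx":0,"ry":0,"rz":0},{"fingers":0.05,"x":0.05,"y":0.01,"z":0,"rx":0,"ry":0,"rz":0},{"fingers":0.05,"x":0.05,"y":0.01,"z":0,"rx":0,"ry":0,"rz":0}]' 60; python3 -m jog '[{"fingers":0.05,"x":0.05,"y":0.01,"z":0,"rx":0,"ry":0,"rz":0},{"fingers":0.05,"x":0.05,"y":0.01,"z":0,"rx":0,"ry":0,"rz":0},{"fingers":0.05,"x":0.05,"y":0.01,"z":0,"rx":0,"ry":0,"rz":0},{"fingers":0.05,"x":0.04,"y":0.008,"z":0,"rx":0,"ry":0,"rz":0},{"fingers":0.05,"x":0.025,"y":0.005,"z":0,"rx":0,"ry":0,"rz":0},{"fingers":0.05,"x":0.01,"y":0,"z":0,"rx":0,"ry":0,"rz":0},{"fingers":0.05,"x":0,"y":0,"z":0,"rx":0,"ry":0,"rz":0}]' 60; python3 -c "
from h import *
o=st();print(o['joints'])"
```

```text
clock: 14.65
tcp_pos: [0.5392, -0.1767, 0.1664]
orientation: [2.228, 2.214, 0.001]
contact_force: [0.7, 1.3, -2.7]
grip_width: 0.0573
gripper_force: 65.2
clock: 15.52
tcp_pos: [0.5832, 0.0464, 0.1657]
orientation: [2.227, 2.216, 0.0]
contact_force: [0.5, -1.0, -2.3]
grip_width: 0.0571
gripper_force: 65.2
15.525 [0.5832 0.0464 0.1657] [[0.005249206990322567, 0.9999862214507067, 5.2294465428494896e-05], [0.999986222753936, -0.005249206390480806, -1.1601120930628338e-05], [-1.1326456641897699e-05, 5.235464163986152e-05, -0.9999999985653515]] [ 0.5285 -1.0339 -2.2777] 0.057095623729543556 65.16825556755066
[-0.7273  0.4862  0.7247  1.8758 -0.3972  0.9283  0.178 ]
```

```bash
python3 -m jog '[{"fingers":0.05,"x":0,"y":0,"z":0,"rx":0,"ry":-7,"rz":0},{"fingers":0.05,"x":0,"y":0,"z":0,"rx":0,"ry":-9,"rz":0},{"fingers":0.05,"x":0,"y":0,"z":0,"rx":0,"ry":-9,"rz":0},{"fingers":0.05,"x":0,"y":0,"z":0,"rx":0,"ry":-9,"rz":0},{"fingers":0.05,"x":0,"y":0,"z":0,"rx":0,"ry":-7,"rz":0},{"fingers":0.05,"x":0,"y":0,"z":0,"rx":0,"ry":0,"rz":0},{"fingers":0.05,"x":0,"y":0,"z":0,"rx":0,"ry":0,"rz":0}]' 60
python3 - <<'E'
from h import *
o=st();print(o['joints'])
M=R.from_rotvec(o['orientation']).as_matrix()
print('tilt',np.degrees(np.arctan2(-M[2,0],M[1,0])))
print('lip',o['tcp_pos']+M@[.0536,0,-.033])
im,d=snap('scene','t0')
for q in r.landmark_of('cup_lip','scene')[:1]: print(q)
E
```

```text
clock: 16.4
tcp_pos: [0.5835, 0.0445, 0.1662]
orientation: [1.816, 1.799, -0.676]
contact_force: [0.5, -0.4, -2.1]
grip_width: 0.0572
gripper_force: 65.2
16.4 [0.5835 0.0445 0.1662] [[0.007296089535442009, 0.9999608117147427, -0.005014191089699249], [0.7558781609114109, -0.008797855721822588, -0.6546531933717895], [-0.6546716527654718, 0.0009862907741633453, -0.7559127292854875]] [ 0.4579 -0.4233 -2.0592] 0.057170279617665534 65.20971536636353
[-1.1576  0.8278  0.989   1.8034  0.0195  1.0356 -0.2974]
tilt 40.89607844425071
lip [0.5841 0.1066 0.156 ]
{'xyz': [0.5803, 0.1051, 0.155], 'score': 0.89}
```

```bash
python3 -m jog '[{"fingers":0.05,"x":0.027,"y":-0.0015,"z":0.007,"rx":0,"ry":0,"rz":0},{"fingers":0.05,"x":0.027,"y":-0.0015,"z":0.007,"rx":0,"ry":0,"rz":0},{"fingers":0.05,"x":-0.0027,"y":0,"z":-0.0048,"rx":0,"ry":-5,"rz":0},{"fingers":0.05,"x":-0.0027,"y":0,"z":-0.0048,"rx":0,"ry":-5,"rz":0},{"fingers":0.05,"x":0,"y":0,"z":0,"rx":0,"ry":0,"rz":0}]' 60
python3 - <<'E'
from h import *
o=st();print(o['joints'])
M=R.from_rotvec(o['orientation']).as_matrix()
print('tilt',np.degrees(np.arctan2(-M[2,0],M[1,0])))
print('lip',o['tcp_pos']+M@[.0536,0,-.033])
im,d=snap('side','t1')
E
```

```text
clock: 17.12
tcp_pos: [0.5803, 0.0839, 0.1266]
orientation: [1.69, 1.692, -0.81]
contact_force: [-0.5, -0.3, -2.7]
grip_width: 0.0571
gripper_force: 65.2
17.125 [0.5803 0.0839 0.1266] [[-0.0019062838301566187, 0.9999949647009249, -0.0025370563168940485], [0.6289182364194114, -0.000773595101716873, -0.7774710627732173], [-0.7774691106282335, -0.0030776814998970115, -0.6289135949361636]] [-0.5044 -0.3393 -2.7098] 0.05709842627290718 65.22606253623962
[-1.2262  1.0087  0.972   1.7459  0.0334  1.0966 -0.4053]
tilt 51.0295587877992
lip [0.5803 0.1433 0.1057]
```

View pics/t1.png

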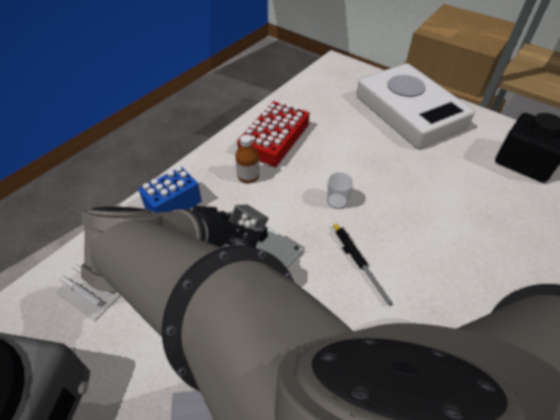

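The side picture shows the tipped cup at (248,220) with its balls still inside and the bystanders untouched. The arm hides the jar, but the computed lip is over it, so I'll pour about the lip.

```bash
python3 -m jog '[{"fingers":0.05,"x":-0.0027,"y":0,"z":-0.0048,"rx":0,"ry":-5,"rz":0},{"fingers":0.05,"x":-0.0027,"y":0,"z":-0.0048,"rx":0,"ry":-5,"rz":0},{"fingers":0.05,"x":0,"y":0,"z":0,"rx":0,"ry":0,"rz":0},{"fingers":0.05,"x":-0.0027,"y":0,"z":-0.0048,"rx":0,"ry":-5,"rz":0},{"fingers":0.05,"x":0,"y":0,"z":0,"rx":0,"ry":0,"rz":0},{"fingers":0.05,"x":-0.0027,"y":0,"z":-0.0048,"rx":0,"ry":-5,"rz":0},{"fingers":0.05,"x":0,"y":0,"z":0,"rx":0,"ry":0,"rz":0},{"fingers":0.05,"x":-0.0027,"y":0,"z":-0.0048,"rx":0,"ry":-5,"rz":0}]' 60 && python3 -m jog '[{"fingers":0.05,"x":-0.0027,"y":0,"z":-0.0048,"rx":0,"ry":-5,"rz":0},{"fingers":0.05,"x":-0.0027,"y":0,"z":-0.0048,"rx":0,"ry":-5,"rz":0},{"fingers":0.05,"x":0,"y":0,"z":0,"rx":0,"ry":0,"rz":0},{"fingers":0.05,"x":0,"y":0,"z":0,"rx":0,"ry":0,"rz":0},{"fingers":0.05,"x":0,"y":0,"z":0,"rx":0,"ry":0,"rz":0}]' 60
python3 - <<'E'
from h import *
o=st();print(o['joints'])
M=R.from_rotvec(o['orientation']).as_matrix()
print('tilt',np.degrees(np.arctan2(-M[2,0],M[1,0])))
print('lip',o['tcp_pos']+M@[.0536,0,-.033])
im,d=snap('scene','t2');k=im[110:280,250:450]; cv2.imwrite('pics/t2c.png',cv2.resize(k[...,::-1],None,fx=3.5,fy=3.5,interpolation=cv2.INTER_CUBIC))
E
```

```text
clock: 18.18
tcp_pos: [0.5812, 0.0934, 0.1557]
orientation: [1.397, 1.382, -1.085]
contact_force: [-0.2, -0.3, -1.0]
grip_width: 0.0572
gripper_force: 65.4
clock: 18.8
tcp_pos: [0.581, 0.103, 0.1615]
orientation: [1.268, 1.258, -1.178]
contact_force: [0.1, -0.2, -1.6]
grip_width: 0.0572
gripper_force: 65.5
18.8 [0.581  0.103  0.1615] [[0.001880541626732568, 0.9999763598414791, -0.006613873401785764], [0.07232247194979269, -0.006732567947342116, -0.9973585777341598], [-0.9973795283713527, 0.0013972426486277278, -0.07233342310937096]] [ 0.1387 -0.2144 -1.5949] 0.05720621008848849 65.4643714427948
[-1.3141  1.3751  1.0453  1.5906  0.2305  1.3961 -0.5158]
tilt 85.8525993566498
lip [0.5813 0.1397 0.1104]
```

View pics/t2c.png

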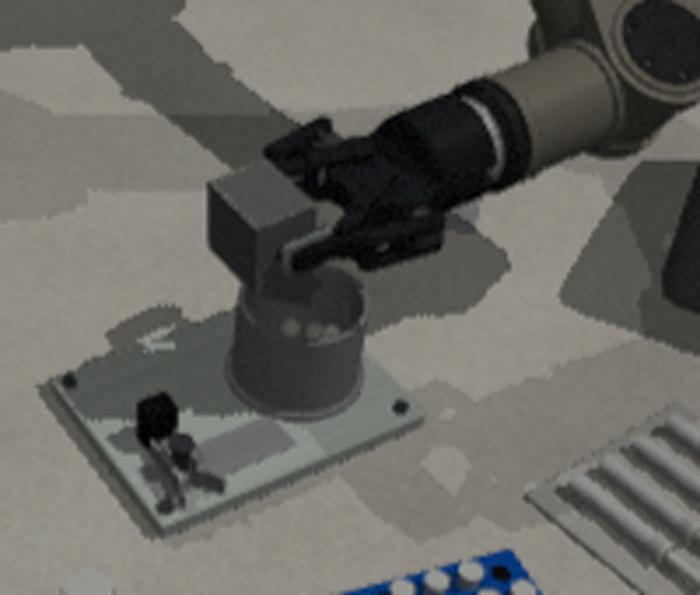

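The crop shows balls in the jar at about (310,325), none on the plate or bench, and the clip seated on the pin. The wrist load fell by about 1 N, which matches eight balls. I'll right the cup.

```bash
python3 -m jog '[{"fingers":0.05,"x":0,"y":0,"z":0,"rx":0,"ry":0,"rz":0},{"fingers":0.05,"x":-0.03,"y":0,"z":0,"rx":0,"ry":0,"rz":0},{"fingers":0.05,"x":-0.02,"y":0,"z":0,"rx":0,"ry":7,"rz":0},{"fingers":0.05,"x":0,"y":0,"z":0,"rx":0,"ry":10,"rz":0},{"fingers":0.05,"x":0,"y":0,"z":0,"rx":0,"ry":10,"rz":0},{"fingers":0.05,"x":0,"y":0,"z":0,"rx":0,"ry":10,"rz":0},{"fingers":0.05,"x":0,"y":0,"z":0,"rx":0,"ry":10,"rz":0},{"fingers":0.05,"x":0,"y":0,"z":0,"rx":0,"ry":10,"rz":0}]' 60 && python3 -m jog '[{"fingers":0.05,"x":0,"y":0,"z":0,"rx":0,"ry":10,"rz":0},{"fingers":0.05,"x":0,"y":0,"z":0,"rx":0,"ry":10,"rz":0},{"fingers":0.05,"x":0,"y":0,"z":0,"rx":0,"ry":7,"rz":0},{"fingers":0.05,"x":0,"y":0,"z":0,"rx":0,"ry":0,"rz":0}]' 60
python3 - <<'E'
from h import *
o=st();print(o['joints'])
M=R.from_rotvec(o['orientation']).as_matrix()
print('tilt',np.degrees(np.arctan2(-M[2,0],M[1,0])))
im,d=snap('scene','t3')
for i in range(8):
    print([(np.round(q['xyz'],3),round(q['score'],2)) for q in r.landmark_of(f'ball{i}_center','scene')[:8]])
    if i==0: break
k=im[150:260,260:380]; cv2.imwrite('pics/t3c.png',cv2.resize(k[...,::-1],None,fx=6,fy=5.4,interpolation=cv2.INTER_CUBIC))
E
```

```text
clock: 19.85
tcp_pos: [0.5809, 0.0987, 0.2126]
orientation: [1.947, 1.934, -0.495]
contact_force: [-0.7, -1.0, -2.3]
grip_width: 0.0572
gripper_force: 65.4
clock: 20.35
tcp_pos: [0.5806, 0.0946, 0.2124]
orientation: [2.217, 2.189, -0.037]
contact_force: [-0.4, -0.8, -1.2]
grip_width: 0.057
gripper_force: 65.3
20.35 [0.5806 0.0946 0.2124] [[0.012968991258725466, 0.9999149583512527, 0.0013716162525515933], [0.9993105402565029, -0.012913402821155334, -0.034809311395591874], [-0.03478863892117379, 0.0018221122335736195, -0.9993930310488567]] [-0.363  -0.7566 -1.249 ] 0.05702794870114637 65.32462120056152
[-0.9018  0.4596  0.8302  1.8258 -0.3516  1.025   0.0498]
tilt 1.9938122067845814
[]
```

View pics/t3c.png

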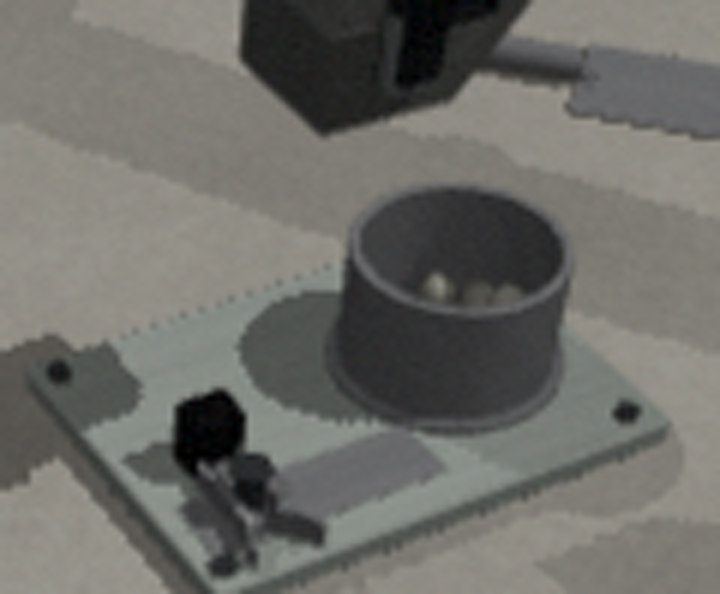

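The crop shows balls in the jar at (440,290)–(510,297) and the clip on the pin. I'll carry the cup back to its old spot.

```bash
python3 -m jog '[{"fingers":0.05,"x":-0.03,"y":-0.005,"z":0,"rx":0,"ry":2,"rz":0},{"fingers":0.05,"x":-0.055,"y":-0.009,"z":0,"rx":0,"ry":0,"rz":0},{"fingers":0.05,"x":-0.055,"y":-0.009,"z":0,"rx":0,"ry":0,"rz":0},{"fingers":0.05,"x":-0.055,"y":-0.009,"z":0,"rx":0,"ry":0,"rz":0},{"fingers":0.05,"x":-0.055,"y":-0.009,"z":0,"rx":0,"ry":0,"rz":0},{"fingers":0.05,"x":-0.055,"y":-0.009,"z":0,"rx":0,"ry":0,"rz":0},{"fingers":0.05,"x":-0.055,"y":-0.009,"z":0,"rx":0,"ry":0,"rz":0},{"fingers":0.05,"x":-0.055,"y":-0.009,"z":0.02,"rx":0,"ry":0,"rz":0}]' 60 >/dev/null && python3 -m jog '[{"fingers":0.05,"x":-0.03,"y":-0.005,"z":0.04,"rx":0,"ry":0,"rz":0},{"fingers":0.05,"x":0,"y":0,"z":0.05,"rx":0,"ry":0,"rz":0},{"fingers":0.05,"x":0,"y":0,"z":0.05,"rx":0,"ry":0,"rz":0},{"fingers":0.05,"x":0,"y":0,"z":0.02,"rx":0,"ry":0,"rz":0},{"fingers":0.05,"x":0,"y":0,"z":0,"rx":0,"ry":0,"rz":0},{"fingers":0.05,"x":0,"y":0,"z":0,"rx":0,"ry":0,"rz":0}]' 60; python3 -c "
from h import *
st()"
```

```text
clock: 22.2
tcp_pos: [0.5067, -0.3451, 0.033]
orientation: [2.225, 2.214, 0.0]
contact_force: [0.4, -0.4, -0.2]
grip_width: 0.0575
gripper_force: 65.3
22.2 [ 0.5067 -0.3451  0.033 ] [[0.004592914137617178, 0.9999876593727923, 0.00189373753438645], [0.9999876725227204, -0.004589324583104591, -0.0018954953083750831], [-0.0018867809405536005, 0.0019024200365796438, -0.9999964104214011]] [ 0.4106 -0.3529 -0.2384] 0.05747934530263383 65.29827117919922
```

```bash
python3 -m jog '[{"fingers":0.05,"x":-0.008,"y":-0.001,"z":0.01,"rx":0,"ry":0,"rz":0},{"fingers":0.05,"x":0,"y":0,"z":0.006,"rx":0,"ry":0,"rz":0},{"fingers":0.05,"x":0,"y":0,"z":0.002,"rx":0,"ry":0,"rz":0},{"fingers":0.05,"x":0,"y":0,"z":0,"rx":0,"ry":0,"rz":0}]' 60; python3 -m jog '[{"fingers":0.05,"x":0,"y":0,"z":0.002,"rx":0,"ry":0,"rz":0},{"fingers":0.05,"x":0,"y":0,"z":0,"rx":0,"ry":0,"rz":0}]' 60
```

```text
clock: 22.7
tcp_pos: [0.5042, -0.3524, 0.0132]
orientation: [-2.227, -2.215, -0.0]
contact_force: [-0.3, -0.4, -1.3]
grip_width: 0.0571
gripper_force: 65.3
clock: 22.95
tcp_pos: [0.5045, -0.3526, 0.0121]
orientation: [2.227, 2.215, 0.001]
contact_force: [-1.7, 1.9, 5.2]
grip_width: 0.057
gripper_force: 66.0
```

Contact. I'll release, retreat straight up and check.

```bash
python3 -m jog '[{"fingers":0.085,"x":0,"y":0,"z":0,"rx":0,"ry":0,"rz":0},{"fingers":0.085,"x":0,"y":0,"z":0,"rx":0,"ry":0,"rz":0},{"fingers":0.085,"x":0,"y":0,"z":0,"rx":0,"ry":0,"rz":0},{"fingers":0.085,"x":0,"y":0,"z":-0.04,"rx":0,"ry":0,"rz":0},{"fingers":0.085,"x":0,"y":0,"z":-0.06,"rx":0,"ry":0,"rz":0},{"fingers":0.085,"x":0,"y":0,"z":-0.06,"rx":0,"ry":0,"rz":0},{"fingers":0.085,"x":0,"y":0,"z":-0.06,"rx":0,"ry":0,"rz":0},{"fingers":0.085,"x":0,"y":0,"z":0,"rx":0,"ry":0,"rz":0}]' 60
python3 - <<'E'
from h import *
im,d=snap('scene','f0')
for t in ['clip','clip_grip','pin','cup','beaker','bottle','pipette','spatula']:
    print(t,[(np.round(q['xyz'],4),round(q['score'],2)) for q in r.landmark_of(t,'scene')[:1]])
k=im[150:290,90:380]; cv2.imwrite('pics/f0c.png',cv2.resize(k[...,::-1],None,fx=2.7,fy=2.7,interpolation=cv2.INTER_CUBIC))
E
```

```text
clock: 23.95
tcp_pos: [0.5062, -0.3548, 0.2363]
orientation: [2.222, 2.209, 0.004]
contact_force: [0.3, 0.4, -0.5]
grip_width: 0.0852
gripper_force: 0.0
clip []
clip_grip [(array([0.593 , 0.0297, 0.033 ]), 0.79)]
pin [(array([0.6267, 0.0306, 0.0137]), 0.47)]
cup [(array([ 0.5007, -0.355 ,  0.0017]), 0.61)]
beaker [(array([ 0.5228, -0.177 ,  0.0031]), 0.75)]
bottle [(array([ 0.7598, -0.1122, -0.001 ]), 0.97)]
pipette [(array([ 0.3724, -0.0507, -0.0006]), 0.97)]
spatula [(array([ 0.4205,  0.3559, -0.0007]), 0.74)]
```

View pics/f0c.png

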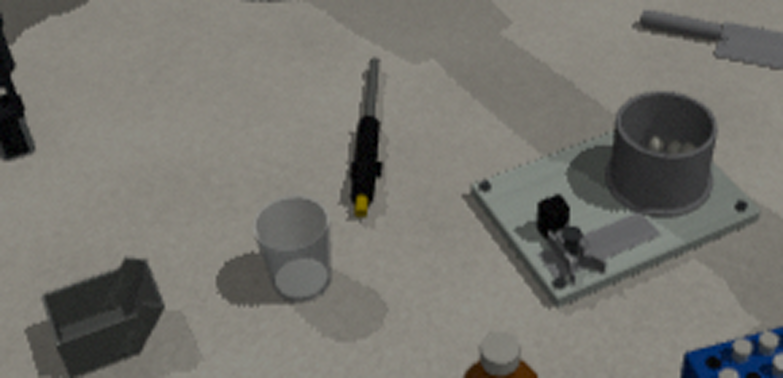

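The picture shows the cup upright and empty at (105,315), balls in the jar at (665,145), the clip home on the pin at (570,240), and the bystanders where they were.

```bash
python3 -c "
from bench import r
print(r.hand_in())"
```

```text
the job is handed in; nothing more can be done
None
```

The job is handed in at about 24 s: the clip is snapped on and home against its stop, the balls are in the jar (eight by the weight change; the camera only showed some of them), and the empty cup stands upright on the bench with the other things where they were.

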